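Set the length stop in its notch and butt the offcut

TASK

Set the cutting jig for the next cut: push the blue sliding stop along its fence until its plunger clicks into the notch of the brass index plate, without running on past it. Then push the pine offcut lying in the channel along until its end butts against the stop plate, leaving the stop in its notch. Only push, never lift the offcut, and leave the plane, the brush and the jar alone.

Things in the scene. Friction and masses are not known exactly. Their poses are not given: they have to be found in the camera images.
- jig: Cut-to-length jig, fixed to the bench: plywood board 129 x 360 x 18 mm. Origin on the bench at the middle of its length; x away from the robot, y along the fence to the left, z up. All other points but the offcut's have the same axes. Board spans x -55..74, y -180..180 mm; aluminium fence on it at x 10..40, up to z 58 mm, whole length.
- channel (a point): Middle of the floor, 18 mm above the bench, of the 48 mm wide channel between the fence and the dark wooden lip in front (lip at jig x -50..-38, up to z 30 mm). The channel runs along jig y and is open at both ends.
- stop_post (a point): Point on the axis of the black upright post (diameter 20 mm, z 80..120 mm above the bench, at jig x 25 mm) on the blue sliding stop, 15 mm below its top. Push it sideways: the stop (300 g, blue body 44 mm long, up to z 81 mm) slides only along jig y, against 1 N of friction and 4 N s/m. It starts near the fence's +y end, 60 to 140 mm from the notch, and must go toward -y.
- stop_face (a point): Point on the face, looking to -y, of the stop's steel plate (10 mm thick in y, jig x -34..4, z 24..68 mm) that reaches into the channel; the offcut has to touch this face. The point is 40 mm above the bench, 5 mm to the -y side of the post's axis.
- stop_mark (a point): White line on the outrigger at the back of the stop, straight above its spring plunger with its roller (jig x 60 mm), at the same jig y as the post.
- notch (a point): Bottom of the notch in the brass index plate: two humps 6 mm high, 10 mm either side in y, each with a 30 degree ramp outside, from 23 mm off. The ramp takes 6 to 9 N of push; from 15 mm before the notch the force falls, and 8 to 10 mm before it the stop snaps into the notch by itself (1 mm of play). Pushing it out again takes about 14 N. Seated, stop_mark and notch have the same jig y.
- plate_mark (a point): Red mark at the back edge of the brass index plate (34 x 64 x 4 mm), level with the notch along jig y. The plate is fixed on the board behind the fence, somewhere along it.
- offcut: Pine offcut 45 x 120 x 45 mm, 140 g, lying loose in the channel with its long side (its y) along the channel and about 1.5 mm clearance either side. Origin at the centre of its underside, on the channel floor 18 mm above the bench.
- offcut_head (a point): Centre of the offcut's end face that looks to +y, toward the stop; 22 mm above its underside.
- offcut_tail (a point): Centre of the offcut's other end face, looking to -y, free to be pushed on; 22 mm above its underside.
- plane: Small wooden plane 44 x 76 x 60 mm, on the bench in front of the jig, a bystander. Origin at the centre of its underside.
- brush: Dark bristle brush 24 x 45 x 40 mm on the bench in front of the jig, a bystander. Origin at the centre of its underside.
- jar: Clear glass jar of screws with a white lid, diameter 55 mm, 104 mm high, on the bench behind the jig, a bystander. Origin at the centre of its underside.
Mind the look-alikes: they are no part of the job. There is more than one size of the offcut; the job needs the larger.

How it is judged (in metres and radians):
On the way, in this order (a step that is already met when the one before it is completed fails the run):
1. the stop has dropped into the notch of the index plate (y of stop_mark in the frame of notch between -0.003 and 0.003 m), for 0.2 s.
2. the offcut's end butts against the stop plate (y of offcut_head in the frame of stop_face above -0.003 m), for 0.2 s.
At the end, for the whole second after the job is handed in: The stop rests in the notch (white mark within 3 mm of the notch along the fence); the offcut lies flat in the channel, along it, with its end within 3 mm of the stop plate, at rest (all of step 1 and y of offcut_head in the frame of stop_face above -0.003 m and z of offcut in the frame of jig below 0.021 m and angle between the y axis of offcut and the y axis of jig, either way round below 0.06 rad and linear speed of offcut below 0.01 m/s); the robot touches nothing.
It fails at once if the stop is pushed more than 10 mm past the notch (y of stop_mark in the frame of notch below -0.01 m).
It fails at once if the offcut is lifted off the channel floor (by more than 6 mm) (z of offcut in the frame of jig above 0.024 m).
It fails at once if the plane, the brush or the jar is moved by more than 15 mm (distance of any of plane, brush, jar from where it was at the start of the episode above 0.015 m).
It also fails if it takes over 64 s, if anything falls off the work surface, if the arm or the gripper's body presses on something with over 40 N, if the wrist force passes 120 N, or if a joint passes its speed limit or range.

ROBOT

A 6-joint arm with a two-finger parallel gripper is mounted at the origin on a cart in front of the work surface, level with it; the furniture and walls round the work are solid. World frame = base frame: x ahead of the robot, y to its left, z up, the work surface at z = 0. Lengths are in mm, angles in rad, forces in N, time in s.
With the tool pointing down it reaches from about 425 to 950 mm from the base axis. Payload 14.7 kg.
Tool frame: the origin (TCP) lies midway between the tips of the shut fingers; the grasp point (between the pads) lies 19 mm behind it; z points along the fingers, y is the line along which they close (so a half turn about z gives the same grasp; the last joint's range is limited). The gripper opens to 85 mm and grips with 20 to 120 N. Pads are 22 mm wide; open, the fingers measure 114 mm over their backs; the gripper's body (76 mm by 85 mm) begins 54 mm behind the grasp point. The pads swing forward as they close: fully open they stand 13 mm farther back than shut.
Start: joints at [-1.293, 0.48, 1.596, -0, 1.065, -0.047], TCP at [207.444, -616.003, 231.297] pointing down, gripper open.
Joint ranges: [-2.75, 2.75], [-0.82, 2.05], [0.23, 2.67], [-1.56, 4.7], [0.09, 2.69], [-2.92, 2.92]. Speed limits (rad/s): [1.89, 1.89, 2.39, 3.01, 3.01, 3.01].

INTERFACE

Orientations are given as a unit quaternion [x, y, z, w].
In Python, from rig import arm, viewer gives the robot as it stands.
- The arm moves only by the tool carry_out, never from a script. Its argument "targets" is one flat list of numbers, 5 for each row, row after row: the finger opening in mm, from 0 to 85.4, then the shift along the world's x, y, z in mm, then the turn about the world's z in rad. A call has 1 to 5 rows; each row shifts and turns the commanded pose from where the row before left it; what a row does not reach is not made up. A row lasts 1/10 s, in which the tool goes at most 50 mm and 8.59 degrees, less where a joint would pass 70% of its speed; a pose out of reach is approached as far as the arm can. A call with a gripper value outside its range is refused whole. The fingers move at their own pace and stop on an object; "force" is the grip in N (left out, the last holds). Time passes only in rows, so rows that do not move let the fingers close. It gives the time, the measured TCP pose, the force, the opening and the grip force at its end, in the units of the state.
- arm.state(): the state, without advancing time (a new reading comes with each control period).
- viewer.snapshot(name): name is "scene" or "top"; returns (picture, depth): 480x640x3 uint8, red, green, blue; 480x640 float32, mm along the optical axis (not along the pixel's ray), 0 where there is no reading.
- viewer.camera_params(name): a dict with "vertical_fov" (degrees; the focal length in pixels is half the picture's height over the tangent of half this angle, whatever the lens; pixels are square), "cx", "cy" (the principal point, pixels), "dist" ([k1, k2, p1, p2, k3] as OpenCV has them; the pictures are not rectified), "R" (3x3) and "t" (3): a world point X has camera coordinates R X + t. Camera axes: x right, y down, z forward; pixel columns grow to the right and rows downward; lengths in mm; the calibration is good to about 2 mm. A picture is of the moment at which its call begins. camera_params takes no time and is no camera call.
- arm.close_job(): hands the job in; it is judged then, once.
The state is a dict: "time_s": time; "q": joint angles; "joint_velocities": joint speeds; "effort": joint torques, N m; "tcp_pos": TCP position; "eef_rot": TCP orientation; "ft_force": force on the tool from outside, world axes, zero at the start; "moment": the same for the moment, N m; "opening": finger opening in mm; "finger_force": force on a finger pad.
Only numpy, scipy, OpenCV 4.12 (cv2) and the standard library are available. Lean on these libraries where they do the work, as an engineer would, in place of code of your own. Each camera call takes 0.05 s, during which the arm holds its last target. There are 200 camera calls.

## Working session

There is one attempt and no reset: what is moved stays moved. The work goes in short steps, Python scripts to look and compute and a tool call to move; the robot and the scene stay as the last step left them, time stands still between calls to the robot, and variables do not carry over. Pictures are saved under pics/ and viewed, at most 10 in all, crops included, and the job is handed in when it is done.

Besides the shell and the picture viewer there is one more tool, called after "Emit:" as name(argument=value, ...) on one line, values as JSON. carry_out: Moves the arm, as the interface text tells. Its arguments: {"type":"object","properties":{"targets":{"type":"array"},"force":{"type":"number"}},"required":["targets"]}

```bash
mkdir -p pics; ls; cat > h.py <<'E'
import numpy as np, cv2
from rig import arm, viewer
def cam(n):
    p=viewer.camera_params(n); f=240/np.tan(np.radians(p['vertical_fov'])/2)
    K=np.array([[f,0,p['cx']],[0,f,p['cy']],[0,0,1.]]); return K,np.array(p['dist'],float),np.array(p['R'],float),np.array(p['t'],float).ravel()
def ray(n,px):
    K,d,R,t=cam(n); u=cv2.undistortPoints(np.array(px,float).reshape(-1,1,2),K,d).reshape(-1,2)
    D=np.c_[u,np.ones(len(u))]@R; return -R.T@t,D
def onz(n,px,z):
    C,D=ray(n,px); return C+D*((z-C[2])/D[:,2])[:,None]
def withdepth(n,px,dep):
    C,D=ray(n,px); px=np.array(px).reshape(-1,2); return C+D*np.array([dep[int(round(v)),int(round(u))] for u,v in px])[:,None]
def proj(n,X):
    K,d,R,t=cam(n); return cv2.projectPoints(np.array(X,float).reshape(-1,1,3),cv2.Rodrigues(R)[0],t,K,d)[0].reshape(-1,2)
E
python3 - <<'E'
from h import *
for n in("scene","top"):
    im,d=viewer.snapshot(n); np.savez(n+'0.npz',im=im,d=d); cv2.imwrite(f'pics/{n}0.png',im[:,:,::-1])
    K,_,R,t=cam(n); print(n,K[0,0],-R.T@t,R[2])
s=arm.state();print(s['tcp_pos'],s['eef_rot'],s['time_s'],s['opening'])
E
```

```text
pics
scene 483.49018778256357 [-107.33159902 -508.10787912  650.9516567 ] [ 0.69695111  0.34370665 -0.62938454]
top 480.82900969439777 [ 467.34117182 -201.52468204  951.39618464] [ 0.06876919 -0.01939651 -0.99744402]
[ 207.34259559 -615.65486075  230.72032089] [ 9.86839730e-01  1.61700477e-01 -6.99116870e-05 -5.46809104e-04] 0.1 85.19788775996878
```

View pics/scene0.png

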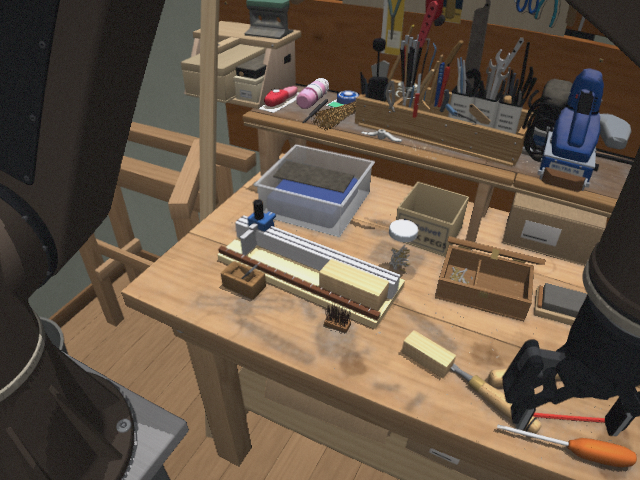

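View pics/top0.png

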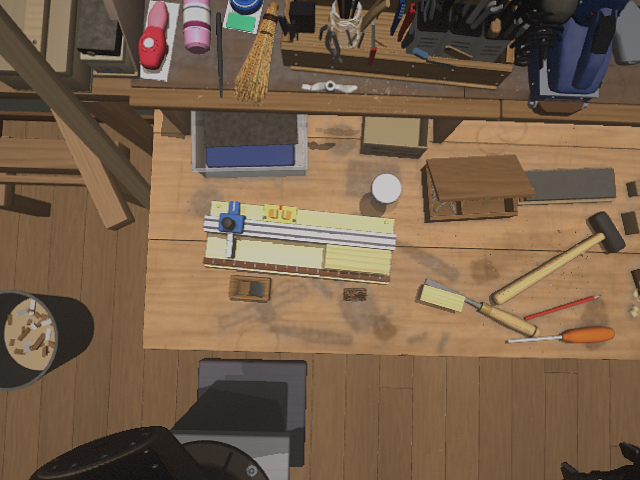

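The scene view shows the jig with the blue stop post at about (259,212), and the pine offcut in the channel at about (353,284). In the top view these are the post at (229,221), the brass plate at (280,213) and the offcut at (358,260).

Possible mix-ups:
- **Offcut:** the one in the channel, top (358,260), against a smaller one on the bench at (440,297). I choose the channel one.
- **Blue things:** the stop at (229,221), against the blue in the bin at (250,155) and the blue vice at (570,60). I choose the stop.

Next is a close crop to check.

```bash
python3 - <<'E'
from h import *
im=np.load('top0.npz')['im'];c=im[190:310,195:405,::-1]
cv2.imwrite('pics/c1.png',cv2.resize(c,None,fx=3.8,fy=3.8,interpolation=cv2.INTER_CUBIC))
d=np.load('top0.npz')['d']
px=[(229,222),(300,234),(380,260),(340,260),(260,250),(225,245),(280,213),(250,292),(350,296),(386,188)]
print(np.round(withdepth('top',px,d)))
E
```

```text
[[ 550.  -49.  121.]
 [ 538. -170.   58.]
 [ 493. -320.   61.]
 [ 491. -246.   65.]
 [ 508.  -92.   18.]
 [ 516.  -24.   17.]
 [ 581. -129.   19.]
 [ 427.  -78.   31.]
 [ 423. -269.   12.]
 [ 621. -323.  105.]]
```

View pics/c1.png

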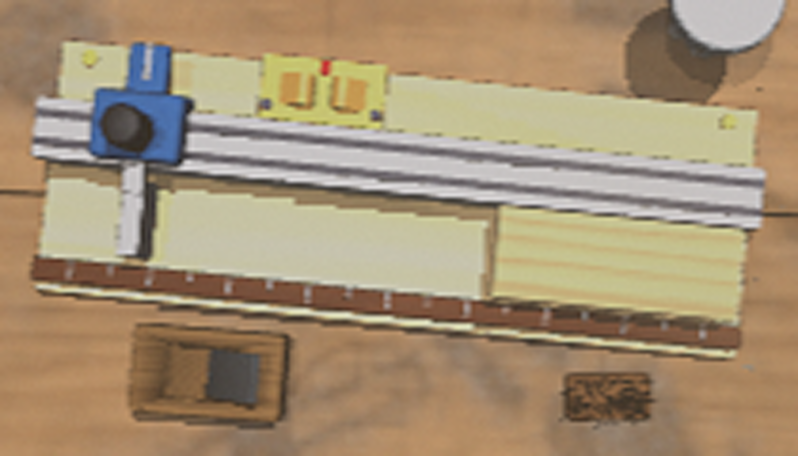

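Crop c1 (scale 3.8, offset (195,190)) confirms the choice. It shows the black post at crop (128,125), the white line on the outrigger at (148,62), the red plate mark at (326,68), and the large offcut between x≈497 and x≈747. The plane and brush are in front of the jig.

```bash
python3 - <<'E'
from h import *
I={n:np.load(n+'0.npz')['im'] for n in('top','scene')}
D={n:np.load(n+'0.npz')['d'] for n in('top','scene')}
o=lambda a:np.array([195,190])+np.array(a,float)/3.8
# fence axes from corners, z=58
F=onz('top',[o((36,97)),o((765,170)),o((762,229)),o((33,156))],58); print(F.round(1))
ey=(F[0]+F[3]-F[1]-F[2]); L=np.linalg.norm(ey)/2; ey/=np.linalg.norm(ey); ex=np.array([ey[1],-ey[0],0]); 
print('len',L,'width',np.linalg.norm(F[0]-F[3]),'ey',ey,'angle',np.arctan2(ey[1],ey[0]))
org=F.mean(0)-25*ex; org[2]=0; np.savez('jig.npz',ex=ex,ey=ey,org=org); print('org',org)
J=lambda P:np.c_[(P-org)@ex,(P-org)@ey,P[:,2]].round(1)
def blob(n,m,box):
    x0,y0,x1,y1=box; k=np.zeros(m.shape,np.uint8); k[y0:y1,x0:x1]=m[y0:y1,x0:x1]
    c,l,s,cc=cv2.connectedComponentsWithStats(k); i=1+np.argmax(s[1:,4]); return cc[i],s[i]
hs=cv2.cvtColor(I['top'],cv2.COLOR_RGB2HSV)
red=((hs[...,0]<8)|(hs[...,0]>172))&(hs[...,1]>150)&(hs[...,2]>100)
r,s=blob('top',red,(265,200,295,215)); print('red',r,s,J(onz('top',[r],22)))
blk=hs[...,2]<60
p,s=blob('top',blk,(215,210,245,235)); print('post',p,s,J(onz('top',[o((128,125))],120)),J(onz('top',[p],115)))
# white mark height by depth
w=o((148,62)); P=withdepth('top',[w],D['top']); print('white',w,J(P))
# brass plate ends
br=(hs[...,0]>20)&(hs[...,0]<32)&(hs[...,1]>120); 
for z,nm,pts in((63,'head',[o((498,207)),o((490,296))]),(63,'tail',[o((747,232)),o((739,318))]),(68,'plate',[o((124,165)),o((143,165)),o((119,254)),o((138,256))]),(22,'brass',[o((263,54)),o((388,66)),o((385,128)),o((260,118))]),(18,'humps',[o((297,90)),o((349,94))])):
    print(nm,J(onz('top',pts,z)))
hs=cv2.cvtColor(I['scene'],cv2.COLOR_RGB2HSV); blk=hs[...,2]<60
p2,s=blob('scene',blk,(245,195,275,220)); print('scene post',p2,s)
red=((hs[...,0]<8)|(hs[...,0]>172))&(hs[...,1]>150)&(hs[...,2]>100)
c=onz('top',[o((128,125))],120)[0]; print('reproj post top',proj('scene',c), 'scene at 100 axis',J(onz('scene',[p2],100)))
# point clouds scene: offcut top height & jig coords
v,u=np.mgrid[200:330:1,210:410:1]; px=np.c_[u.ravel(),v.ravel()]
Q=J(withdepth('scene',px,D['scene']))
m=(Q[:,0]>-33)&(Q[:,0]<3)&(Q[:,2]>45)&(abs(Q[:,1])<200); 
off=Q[m&(Q[:,1]<60)];pl=Q[m&(Q[:,1]>60)]
print('off',np.percentile(off,[2,50,98],axis=0)); print('plate',np.percentile(pl,[2,50,98],axis=0) if len(pl) else None)
po=Q[(Q[:,2]>85)&(Q[:,2]<125)&(abs(Q[:,0]-25)<30)&(abs(Q[:,1])<200)]; print('post',np.percentile(po,[2,50,98],axis=0))
E
```

```text
[[ 567.5    8.4   58. ]
 [ 541.6 -350.3   58. ]
 [ 512.5 -349.3   58. ]
 [ 538.4    8.6   58. ]]
len 359.2079875106196 width 29.026505001764093 ey [0.07215669 0.99739331 0.        ] angle 1.4985768778738529
org [ 515.0601778  -168.87394833    0.        ]
red [280.42857143 207.28571429] [280 206   2   4   7] [[73.7 44.8 22. ]]
post [230.75555556 225.62222222] [224 219  11  11  45] [[ 25.  122.4 120. ]] [[ 21.1 119.3 115. ]]
white [233.94736842 206.31578947] [[ 60.9 126.   68.9]]
head [[  8.  -49.9  63. ]
 [-35.4 -50.3  63. ]]
tail [[   7.9 -172.2   63. ]
 [ -34.2 -172.    63. ]]
plate [[  9.9 132.1  68. ]
 [ 10.9 123.   68. ]
 [-33.1 129.7  68. ]
 [-33.1 120.5  68. ]]
brass [[76.5 76.7 22. ]
 [76.8 12.5 22. ]
 [44.9 10.8 22. ]
 [43.6 74.7 22. ]]
humps [[60.3 57.9 18. ]
 [60.9 31.2 18. ]]
scene post [258.1863354  209.26708075] [254 200  10  20 161]
reproj post top [[258.2870484  202.49684998]] scene at 100 axis [[ 28.7 127.1 100. ]]
off [[ -32.7  -172.1    50.2 ]
 [ -15.8  -117.3    65.2 ]
 [   2.2   -55.21   67.2 ]]
plate [[-32.592 119.6    46.104]
 [-15.6   122.     63.1  ]
 [  2.    130.496  75.688]]
post [[ 15.64 112.22  85.56]
 [ 20.5  120.6  107.4 ]
 [ 32.02 134.02 123.9 ]]
```

Measurements, with sizes and heights agreeing with the text:
- **Fence:** 359 × 29 mm
- **Notch:** jig y ≈ 44.5
- **Post:** jig y ≈ 125, so it has to travel about 80 mm
- **Offcut:** y from −172 to −51

Next I go over the jig to the +y side of the post, at world (553,4).

Emit:
carry_out(targets=[0,23,41,0,-0.1,0,23,41,0,-0.1,0,23,41,0,-0.1,0,23,41,0,-0.1,0,23,41,0,0])

```text
time_s: 0.6
tcp_pos: [322.8, -409.2, 231.1]
eef_rot: [0.999, -0.04, -0.0, -0.0]
ft_force: [0.5, -0.1, 0.2]
opening: 12.3
finger_force: 0.0
```

Emit:
carry_out(targets=[0,23,41,0,0,0,23,41,0,0,0,23,41,0,0,0,23,41,0,0,0,23,41,0,0])

```text
time_s: 1.1
tcp_pos: [437.9, -204.2, 231.3]
eef_rot: [0.999, -0.038, -0.0, -0.0]
ft_force: [0.6, -1.1, 0.4]
opening: 0.2
finger_force: 0.0
```

Emit:
carry_out(targets=[0,23,41,0,0,0,23,41,0,0,0,23,41,0,0,0,23,41,0,0,0,0,0,0,0])

```text
time_s: 1.6
tcp_pos: [531.6, -37.6, 231.1]
eef_rot: [0.999, -0.036, 0.0, -0.0]
ft_force: [-0.1, -1.3, -0.1]
opening: 0.3
finger_force: 0.0
```

Emit:
carry_out(targets=[0,11,25,0,0,0,10,25,0,0,0,0,0,-45,0,0,0,0,-45,0,0,0,0,-45,0])

```text
time_s: 2.1
tcp_pos: [550.4, 7.9, 95.0]
eef_rot: [0.999, -0.037, 0.0, 0.0]
ft_force: [0.5, 0.3, -0.3]
opening: 0.1
finger_force: 0.0
```

Emit:
carry_out(targets=[0,0,0,-6,0,0,0,0,0,0])

```text
time_s: 2.3
tcp_pos: [549.6, 7.8, 89.8]
eef_rot: [0.999, -0.038, -0.001, 0.0]
ft_force: [-0.1, -0.0, 0.8]
opening: -0.2
finger_force: 0.0
```

```bash
cat > st.py <<'E'
from h import *
j=np.load('jig.npz'); s=arm.state(); P=np.array(s['tcp_pos'])-j['org']
print('t',s['time_s'],'tcp jig',(P@j['ex']).round(1),(P@j['ey']).round(1),P[2].round(1),'F along y',np.dot(s['ft_force'],j['ey']).round(2))
E
python3 - <<'E'
from st import *
im,d=viewer.snapshot('scene'); cv2.imwrite('pics/s1.png',cv2.resize(im[140:330,180:430,::-1],None,fx=3,fy=3,interpolation=cv2.INTER_CUBIC))
E
```

```text
t 2.3 tcp jig 21.7 178.7 89.8 F along y -0.03
```

View pics/s1.png

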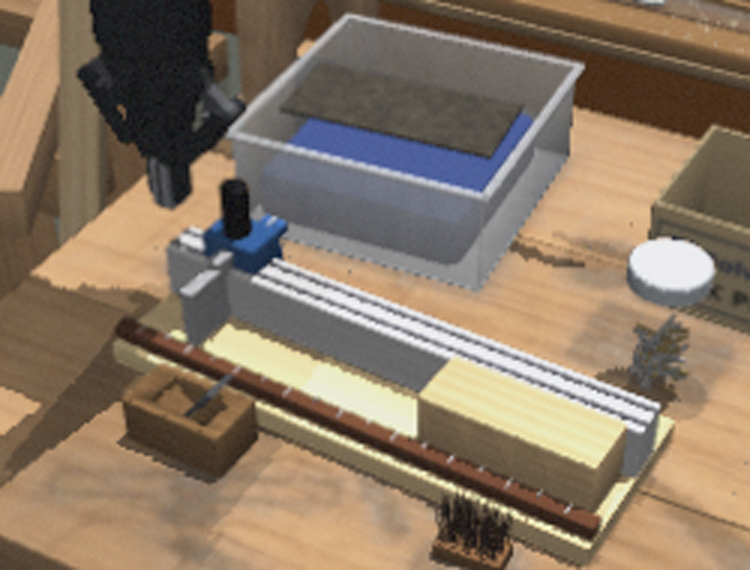

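The crop shows the shut fingers behind the post (post at crop (235,210), fingertips at (170,195)), clear of everything. I start the push towards −y.

Emit:
carry_out(targets=[0,2,-8,0,0,0,0,-8,0,0,0,-0.5,-6,0,0,0,-0.2,-3,0,0,0,-0.2,-3,0,0])

```text
time_s: 2.85
tcp_pos: [551.6, -20.5, 90.7]
eef_rot: [0.999, -0.038, 0.0, -0.0]
ft_force: [-0.1, 0.6, 0.1]
opening: 0.1
finger_force: 0.3
```

Emit:
carry_out(targets=[0,-0.2,-3,0,0,0,-0.2,-3,0,0,0,-0.2,-3,0,0,0,-0.2,-3,0,0,0,-0.2,-3,0,0])

```text
time_s: 3.35
tcp_pos: [550.5, -35.2, 90.3]
eef_rot: [0.999, -0.038, -0.0, -0.0]
ft_force: [0.5, 1.1, 0.8]
opening: -0.4
finger_force: 0.6
```

```bash
cat > pv.py <<'E'
from st import *
def look(save=None):
    j=np.load('jig.npz'); im,d=viewer.snapshot('top')
    J=lambda P:np.c_[(P-j['org'])@j['ex'],(P-j['org'])@j['ey'],P[:,2]]
    hs=cv2.cvtColor(im,cv2.COLOR_RGB2HSV); b=(hs[...,0]>100)&(hs[...,0]<125)&(hs[...,1]>120)&(hs[...,2]>60)
    v,u=np.nonzero(b[195:245,200:330]); px=np.c_[u+200,v+195]
    Q=J(onz('top',px,81)); k=(Q[:,0]>0)&(Q[:,0]<48); print('blue body y range',np.percentile(Q[k,1],[1,99]).round(1),'mid',Q[k,1].min()/2+Q[k,1].max()/2)
    Q=J(onz('top',px,69)); k=(Q[:,0]>50)&(Q[:,0]<75); print('outrigger y',np.percentile(Q[k,1],[1,99]).round(1) if k.any() else None)
    if save: cv2.imwrite(save,cv2.resize(im[190:310,195:405,::-1],None,fx=3.8,fy=3.8,interpolation=cv2.INTER_CUBIC))
E
python3 -c "
from pv import *
look()"
```

```text
t 3.35 tcp jig 25.7 135.9 90.3 F along y 1.14
blue body y range [113.1 116.9] mid 115.00781064150303
outrigger y [102.  119.5]
```

```bash
python3 - <<'E'
import h
from pv import *
z=np.load('top0.npz'); old=viewer.snapshot
class V: 
    snapshot=staticmethod(lambda n:(z['im'],z['d'])); camera_params=staticmethod(viewer.camera_params)
import pv; pv.viewer=V; pv.look()
pv.viewer=viewer; look('pics/t2.png')
E
```

```text
t 3.4 tcp jig 25.7 135.5 90.2 F along y 0.09
blue body y range [106.5 146.7] mid 126.60479766847908
outrigger y [117.4 134.8]
blue body y range [113.1 115.1] mid 114.10645686278973
outrigger y [101.5 119.1]
```

View pics/t2.png

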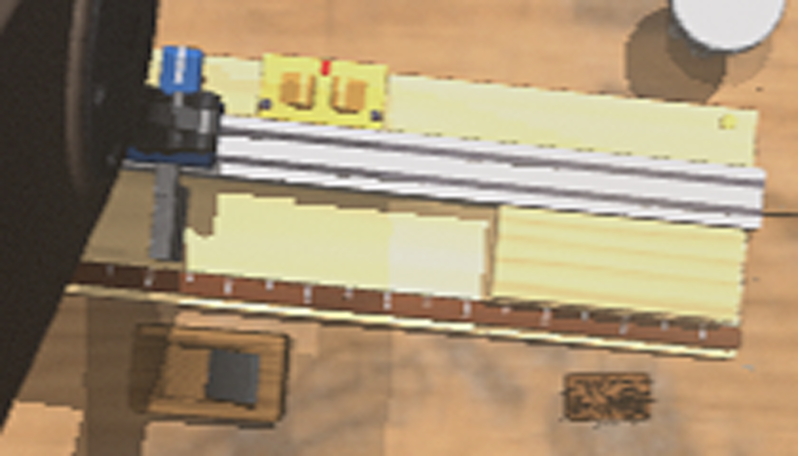

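Crop t2 shows the stop moving with the gripper: outrigger at crop (181,68), stop y ≈ 110.3 and TCP–stop offset ≈ 25 mm. The snap should come when the TCP is at jig y ≈ 78. I continue slowly.

Emit:
carry_out(targets=[0,-0.3,-4,0,0,0,-0.3,-4,0,0,0,-0.3,-4,0,0,0,-0.3,-4,0,0,0,-0.3,-4,0,0])

```text
time_s: 3.95
tcp_pos: [549.0, -55.4, 90.3]
eef_rot: [0.999, -0.038, -0.0, -0.0]
ft_force: [0.9, 2.2, -0.6]
opening: -0.3
finger_force: 0.6
```

Emit:
carry_out(targets=[0,-0.3,-4,0,0,0,-0.3,-4,0,0,0,-0.3,-3,0,0,0,-0.2,-2,0,0,0,-0.2,-2,0,0])

```text
time_s: 4.45
tcp_pos: [547.8, -70.2, 90.3]
eef_rot: [0.999, -0.038, 0.0, -0.0]
ft_force: [0.0, -0.1, -1.2]
opening: -0.1
finger_force: 0.5
```

```bash
python3 -c "
from pv import *
look()"
```

```text
t 4.45 tcp jig 25.5 100.8 90.3 F along y -0.08Traceback (most recent call last):
  File "<string>", line 3, in <module>
    look()
    ~~~~^^
  File "pv.py", line 7, in look
    Q=J(onz('top',px,81)); k=(Q[:,0]>0)&(Q[:,0]<48); print('blue body y range',np.percentile(Q[k,1],[1,99]).round(1),'mid',Q[k,1].min()/2+Q[k,1].max()/2)
                                                                               ~~~~~~~~~~~~~^^^^^^^^^^^^^^^
    return _quantile_unchecked(
        a, q, axis, out, overwrite_input, method, keepdims, weights)
    return _ureduce(a,
                    func=_quantile_ureduce_func,
    ...<5 lines>...
                    overwrite_input=overwrite_input,
                    method=method)
    r = func(a, **kwargs)
    result = _quantile(arr,
                       quantiles=q,
    ...<2 lines>...
                       out=out,
                       weights=wgt)
    slices_having_nans = np.isnan(arr[-1, ...])
                                  ~~~^^^^^^^^^
IndexError: index -1 is out of bounds for axis 0 with size 0
```

```bash
sed -i "/blue body/d" pv.py; python3 -c "
from pv import *
look()"
```

```text
t 4.5 tcp jig 25.5 100.6 90.3 F along y 0.06
outrigger y [67.6 67.8]
```

Emit:
carry_out(targets=[0,-0.2,-2,0,0,0,-0.2,-2,0,0,0,-0.2,-2,0,0,0,-0.2,-2,0,0,0,0,0,0,0])

```text
time_s: 5.05
tcp_pos: [546.9, -78.3, 90.3]
eef_rot: [0.999, -0.038, -0.0, 0.0]
ft_force: [0.1, -0.1, 0.4]
opening: 0.1
finger_force: 0.0
```

```bash
python3 -c "
from pv import *
look()"
```

```text
t 5.05 tcp jig 25.2 92.6 90.3 F along y -0.13Traceback (most recent call last):
  File "<string>", line 3, in <module>
    look()
    ~~~~^^
  File "pv.py", line 7, in look
    Q=J(onz('top',px,69)); k=(Q[:,0]>50)&(Q[:,0]<75); print('outrigger y',np.percentile(Q[k,1],[1,99]).round(1) if k.any() else None)
        ~~~^^^^^^^^^^^^^
  File "h.py", line 10, in onz
    C,D=ray(n,px); return C+D*((z-C[2])/D[:,2])[:,None]
        ~~~^^^^^^
  File "h.py", line 7, in ray
    K,d,R,t=cam(n); u=cv2.undistortPoints(np.array(px,float).reshape(-1,1,2),K,d).reshape(-1,2)
                      ~~~~~~~~~~~~~~~~~~~^^^^^^^^^^^^^^^^^^^^^^^^^^^^^^^^^^^^^^^^
cv2.error: OpenCV(4.12.0) /io/opencv/modules/calib3d/src/undistort.dispatch.cpp:347: error: (-215:Assertion failed) CV_IS_MAT(_src) && CV_IS_MAT(_dst) && (_src->rows == 1 || _src->cols == 1) && (_dst->rows == 1 || _dst->cols == 1) && _src->cols + _src->rows - 1 == _dst->rows + _dst->cols - 1 && (CV_MAT_TYPE(_src->type) == CV_32FC2 || CV_MAT_TYPE(_src->type) == CV_64FC2) && (CV_MAT_TYPE(_dst->type) == CV_32FC2 || CV_MAT_TYPE(_dst->type) == CV_64FC2) in function 'cvUndistortPointsInternal'
```

Now onto the ramp in small steps, watching the force.

Emit:
carry_out(targets=[0,-0.1,-1.5,0,0,0,-0.1,-1.5,0,0,0,-0.1,-1.5,0,0])

```text
time_s: 5.4
tcp_pos: [546.5, -82.1, 90.3]
eef_rot: [0.999, -0.038, -0.0, -0.0]
ft_force: [1.0, 8.6, 1.1]
opening: 0.3
finger_force: 4.1
```

Emit:
carry_out(targets=[0,-0.1,-1.5,0,0,0,-0.1,-1.5,0,0])

```text
time_s: 5.6
tcp_pos: [546.3, -85.0, 90.3]
eef_rot: [0.999, -0.038, -0.0, -0.0]
ft_force: [0.6, 9.3, 0.7]
opening: -0.0
finger_force: 5.0
```

Emit:
carry_out(targets=[0,-0.1,-1.5,0,0])

```text
time_s: 5.7
tcp_pos: [546.2, -86.4, 90.3]
eef_rot: [0.999, -0.038, -0.0, -0.0]
ft_force: [0.6, 8.5, 1.6]
opening: -0.5
finger_force: 4.3
```

Emit:
carry_out(targets=[0,-0.1,-1.5,0,0])

```text
time_s: 5.8
tcp_pos: [546.1, -88.0, 90.3]
eef_rot: [0.999, -0.038, -0.0, -0.0]
ft_force: [0.3, 6.5, 0.9]
opening: 0.4
finger_force: 3.3
```

Emit:
carry_out(targets=[0,-0.1,-1.5,0,0,0,-0.1,-1,0,0])

```text
time_s: 6.0
tcp_pos: [545.9, -90.8, 90.3]
eef_rot: [0.999, -0.038, -0.0, -0.0]
ft_force: [0.9, 2.5, 0.6]
opening: 0.3
finger_force: 1.7
```

Emit:
carry_out(targets=[0,-0.1,-1,0,0])

```text
time_s: 6.1
tcp_pos: [545.8, -92.0, 90.3]
eef_rot: [0.999, -0.038, -0.0, -0.0]
ft_force: [0.5, 1.9, -0.2]
opening: 0.0
finger_force: 1.0
```

Emit:
carry_out(targets=[0,-0.1,-1,0,0])

```text
time_s: 6.2
tcp_pos: [545.8, -93.1, 90.3]
eef_rot: [0.999, -0.038, -0.0, 0.0]
ft_force: [-0.4, 0.9, 0.3]
opening: -0.1
finger_force: 0.3
```

Emit:
carry_out(targets=[0,-0.1,-1,0,0,0,0,0,0,0])

```text
time_s: 6.4
tcp_pos: [545.9, -94.3, 90.3]
eef_rot: [0.999, -0.038, 0.0, 0.0]
ft_force: [-0.5, -0.5, -1.0]
opening: 0.0
finger_force: 0.0
```

```bash
python3 - <<'E'
from st import *
im,d=viewer.snapshot('scene'); cv2.imwrite('pics/s3.png',cv2.resize(im[170:330,200:420,::-1],None,fx=3.6,fy=3.6,interpolation=cv2.INTER_CUBIC))
E
```

```text
t 6.4 tcp jig 25.3 76.6 90.3 F along y -0.55
```

View pics/s3.png

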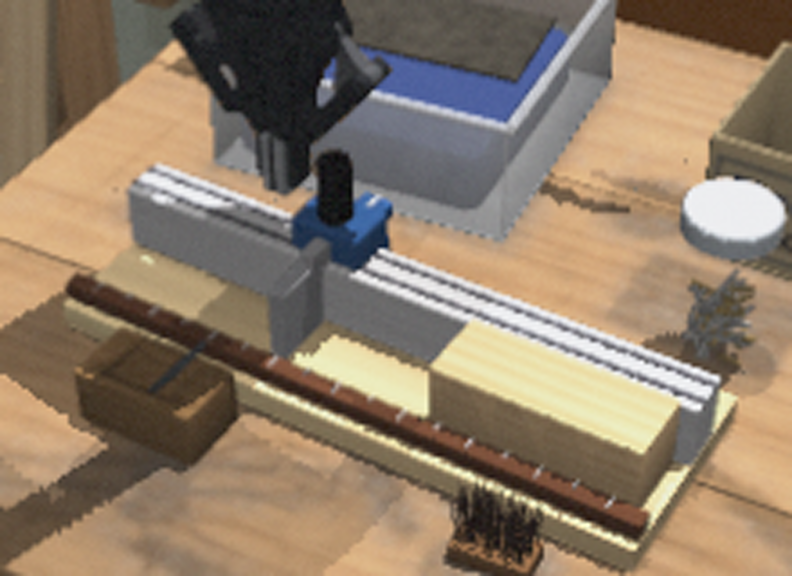

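The crop shows the post at crop (335,185) standing ahead of the fingers at (283,165) with a gap, so the stop has snapped in. I back off, rise, and go to the tail side, then check with the arm clear.

Emit:
carry_out(targets=[0,1,15,0,0,0,0,10,30,0,0,0,0,45,0,0,0,0,45,0,0,-9,-45,0,0])

```text
time_s: 6.95
tcp_pos: [541.6, -111.0, 216.0]
eef_rot: [0.999, -0.035, 0.004, 0.0]
ft_force: [1.0, -1.6, -0.9]
opening: -0.0
finger_force: 0.0
```

Emit:
carry_out(targets=[0,-9,-48,0,0,0,-9,-48,0,0,0,-9,-48,0,0,0,-9,-48,0,0,0,-9,-48,0,0])

```text
time_s: 7.45
tcp_pos: [492.4, -355.1, 210.4]
eef_rot: [0.999, -0.038, 0.0, -0.0]
ft_force: [1.0, 0.0, -0.8]
opening: -0.2
finger_force: 0.0
```

Emit:
carry_out(targets=[0,-5,-25,0,0,0,0,0,0,0])

```text
time_s: 7.65
tcp_pos: [487.3, -381.7, 210.0]
eef_rot: [0.999, -0.039, 0.0, 0.0]
ft_force: [0.9, -0.2, -0.5]
opening: 0.2
finger_force: 0.0
```

```bash
python3 -c "
from pv import *
look('pics/t4.png')"
```

```text
t 7.65 tcp jig -12.4 -214.3 210.0 F along y -0.15
outrigger y [35.9 53.2]
```

View pics/t4.png

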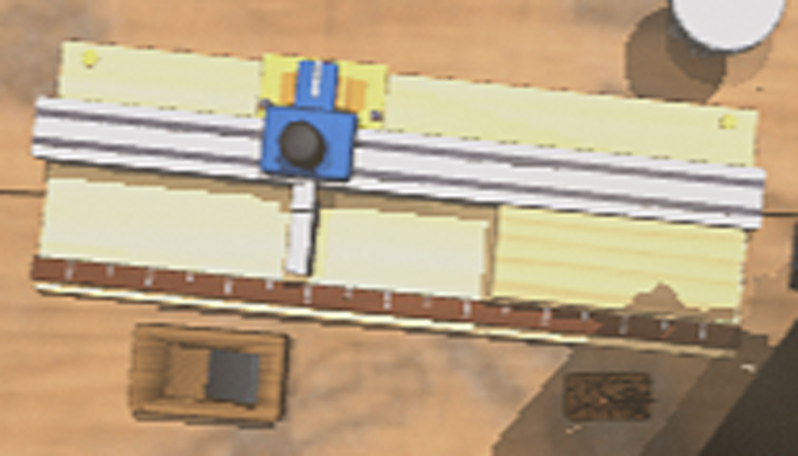

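Crop t4 shows the stop seated over the plate: outrigger at crop (317,87), mid y 44.55 against the notch at 44.5. I descend behind the tail and push about 90 mm.

Emit:
carry_out(targets=[0,-1,0,-45,0,0,0,0,-45,0,0,0,0,-45,0,0,0,0,-35,0,0,0,0,0,0])

```text
time_s: 8.2
tcp_pos: [484.8, -375.2, 36.2]
eef_rot: [0.999, -0.037, -0.003, -0.002]
ft_force: [0.2, -1.0, -0.2]
opening: -0.1
finger_force: 0.0
```

Emit:
carry_out(targets=[0,0.5,8,0,0,0,0.4,6,0,0,0,0.2,4,0,0,0,0.2,3,0,0,0,0.2,3,0,0])

```text
time_s: 8.7
tcp_pos: [488.7, -355.0, 41.3]
eef_rot: [0.999, -0.038, 0.001, 0.0]
ft_force: [-0.5, 0.2, -0.2]
opening: -0.1
finger_force: 0.0
```

Emit:
carry_out(targets=[0,0.2,3,0,0,0,0.2,3,0,0,0,0.2,3,0,0,0,0.2,3,0,0,0,0.2,3,0,0])

```text
time_s: 9.2
tcp_pos: [489.3, -340.0, 40.3]
eef_rot: [0.999, -0.038, 0.0, 0.0]
ft_force: [-0.4, -2.6, 1.8]
opening: 0.2
finger_force: 1.1
```

```bash
python3 st.py
```

```text
t 9.2 tcp jig -13.3 -172.5 40.3 F along y -2.62
```

Emit:
carry_out(targets=[0,0.3,4,0,0,0,0.3,4,0,0,0,0.3,4,0,0,0,0.3,4,0,0,0,0.3,4,0,0])

```text
time_s: 9.7
tcp_pos: [490.8, -319.6, 40.3]
eef_rot: [0.999, -0.038, -0.0, -0.0]
ft_force: [-0.1, -1.1, 2.1]
opening: -0.0
finger_force: 1.0
```

Emit:
carry_out(targets=[0,0.3,4,0,0,0,0.3,4,0,0,0,0.3,4,0,0,0,0.3,4,0,0,0,0.3,4,0,0])

```text
time_s: 10.2
tcp_pos: [492.3, -299.6, 40.3]
eef_rot: [0.999, -0.038, -0.0, -0.0]
ft_force: [-0.6, -2.4, 1.1]
opening: 0.1
finger_force: 0.9
```

Emit:
carry_out(targets=[0,0.3,4,0,0,0,0.3,4,0,0,0,0.3,4,0,0,0,0.3,4,0,0,0,0.2,3,0,0])

```text
time_s: 10.7
tcp_pos: [493.6, -280.6, 40.3]
eef_rot: [0.999, -0.038, -0.0, -0.0]
ft_force: [0.1, -2.0, 1.4]
opening: -0.2
finger_force: 0.8
```

Emit:
carry_out(targets=[0,0.2,2,0,0,0,0.2,2,0,0,0,0.1,2,0,0])

```text
time_s: 11.0
tcp_pos: [494.2, -274.9, 40.3]
eef_rot: [0.999, -0.038, 0.0, 0.0]
ft_force: [0.4, -2.5, 0.7]
opening: -0.1
finger_force: 0.8
```

```bash
python3 -c "
from pv import *
look()"
```

```text
t 11.0 tcp jig -13.2 -107.3 40.3 F along y -2.45
outrigger y [35.9 53.2]
```

Emit:
carry_out(targets=[0,0.2,2,0,0,0,0.2,2,0,0,0,0.1,2,0,0,0,0.1,1,0,0])

```text
time_s: 11.45
tcp_pos: [494.7, -267.8, 40.3]
eef_rot: [0.999, -0.038, -0.0, -0.0]
ft_force: [0.6, -1.9, 0.1]
opening: 0.2
finger_force: 0.6
```

Emit:
carry_out(targets=[0,0.1,1,0,0,0,0.1,1,0,0])

```text
time_s: 11.65
tcp_pos: [494.9, -265.9, 40.3]
eef_rot: [0.999, -0.038, -0.0, -0.0]
ft_force: [0.5, -1.5, 0.6]
opening: -0.1
finger_force: 0.6
```

Emit:
carry_out(targets=[0,0.1,1,0,0])

```text
time_s: 11.75
tcp_pos: [495.1, -264.9, 40.3]
eef_rot: [0.999, -0.038, 0.0, -0.0]
ft_force: [-0.3, -1.1, 1.1]
opening: -0.2
finger_force: 0.6
```

```bash
python3 -c "
from pv import *
look()"
```

```text
t 11.75 tcp jig -13.0 -97.2 40.3 F along y -1.09
outrigger y [35.4 53.2]
```

Emit:
carry_out(targets=[0,0.1,1,0,0])

```text
time_s: 11.9
tcp_pos: [495.2, -264.0, 40.3]
eef_rot: [0.999, -0.038, 0.0, 0.0]
ft_force: [0.5, -1.8, 0.0]
opening: -0.1
finger_force: 0.5
```

Emit:
carry_out(targets=[0,0.1,1,0,0])

```text
time_s: 12.0
tcp_pos: [495.3, -263.0, 40.3]
eef_rot: [0.999, -0.038, 0.0, 0.0]
ft_force: [0.2, -0.1, -0.3]
opening: 0.1
finger_force: 0.5
```

Emit:
carry_out(targets=[0,0.1,1,0,0])

```text
time_s: 12.1
tcp_pos: [495.3, -261.9, 40.3]
eef_rot: [0.999, -0.038, -0.0, -0.0]
ft_force: [-0.2, -0.7, 0.1]
opening: -0.2
finger_force: 0.5
```

```bash
python3 -c "
from pv import *
look()"
```

```text
t 12.1 tcp jig -13.0 -94.2 40.3 F along y -0.72
outrigger y [35.4 53.2]
```

Emit:
carry_out(targets=[0,0.1,1,0,0])

```text
time_s: 12.25
tcp_pos: [495.5, -261.0, 40.3]
eef_rot: [0.999, -0.038, 0.0, 0.0]
ft_force: [0.9, -2.8, 0.6]
opening: -0.1
finger_force: 0.9
```

Emit:
carry_out(targets=[0,0.1,0.7,0,0])

```text
time_s: 12.35
tcp_pos: [495.7, -260.3, 40.3]
eef_rot: [0.999, -0.038, 0.0, 0.0]
ft_force: [-0.0, -4.4, 0.1]
opening: -0.0
finger_force: 1.8
```

```bash
python3 -c "
from pv import *
look('pics/t5.png')"
```

```text
t 12.35 tcp jig -12.8 -92.6 40.3 F along y -4.4
outrigger y [36.7 54.5]
```

View pics/t5.png

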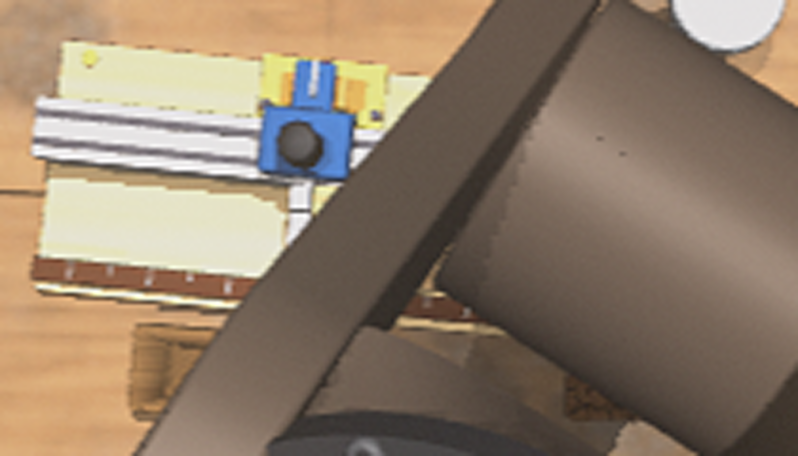

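Crop t5 shows the stop still over the plate (outrigger at crop (315,87)). It moved about 1 mm within its play, and the force rose to 4.4 N, so the offcut has butted. I hold, back off, rise, and check.

Emit:
carry_out(targets=[0,0,0,0,0,0,0,0,0,0,0,0,0,0,0,0,-0.2,-3,0,0,0,-2,-27,0,0])

```text
time_s: 12.9
tcp_pos: [492.9, -288.4, 40.1]
eef_rot: [0.999, -0.037, -0.001, -0.001]
ft_force: [0.3, -0.7, 0.2]
opening: 0.3
finger_force: 0.0
```

Emit:
carry_out(targets=[0,0,-5,45,0,0,0,0,45,0,0,0,0,45,0,0,0,-48,0,0,0,0,-48,0,0])

```text
time_s: 13.4
tcp_pos: [494.2, -392.3, 177.7]
eef_rot: [0.999, -0.036, 0.001, 0.001]
ft_force: [1.3, -0.3, 0.9]
opening: 0.3
finger_force: 0.0
```

Emit:
carry_out(targets=[0,0,-40,0,0,0,0,0,0,0,0,0,0,0,0])

```text
time_s: 13.7
tcp_pos: [492.7, -431.8, 174.8]
eef_rot: [0.999, -0.038, -0.0, -0.0]
ft_force: [-0.3, 0.2, -0.3]
opening: -0.0
finger_force: 0.0
```

```bash
python3 -c "
from pv import *
look('pics/t6.png')"
```

```text
t 13.7 tcp jig -3.4 -263.9 174.8 F along y 0.2
outrigger y [37.  54.4]
```

View pics/t6.png

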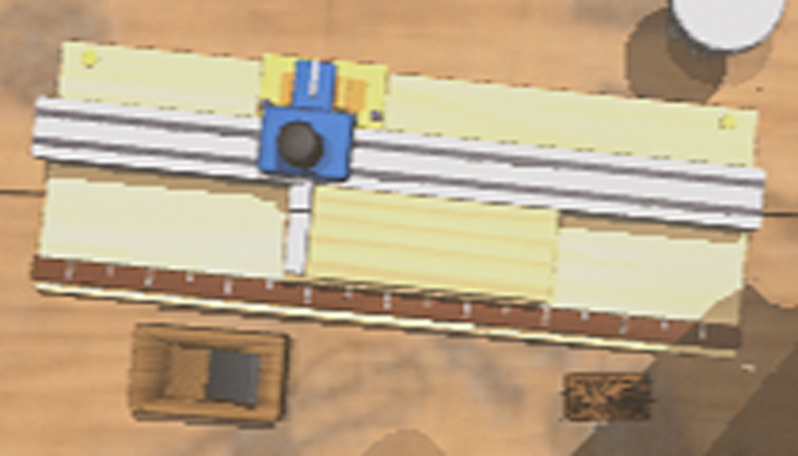

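Crop t6 shows the offcut, from crop x≈312 to 557, butted against the plate at (299,230). The stop sits within about 1 mm of the notch, and the plane, brush and jar are unmoved.

```bash
python3 -c "
from rig import arm
print(arm.close_job())"
```

```text
the job is handed in; nothing more can be done
None
```

The job is handed in at about 14 s; the hand-in gave no verdict. By the last picture, the stop is seated about 1 mm from the notch's centre, the offcut is butted against its plate, the plane, brush and jar have not moved, and the arm is clear.

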